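# Ease the snips from the lunchbox handle and prop its lid open

### The arm

A 6-joint arm with a two-finger parallel gripper is mounted at the origin on the work surface. World frame = base frame: x ahead of the robot, y to its left, z up, the work surface at z = 0. Lengths are in mm, angles in degrees, forces in N, time in s.
With the tool pointing down it reaches from about 350 to 850 mm from the base axis. Payload 8.1 kg.
Tool frame: the origin (TCP) lies midway between the tips of the shut fingers; the grasp point (between the pads) lies 19 mm behind it; z points along the fingers, y is the line along which they close (so a half turn about z gives the same grasp; the last joint's range is limited). The gripper opens to 85 mm and grips with 20 to 120 N. Pads are 22 mm wide; open, the fingers measure 114 mm over their backs; the gripper's body (76 mm by 85 mm) begins 54 mm behind the grasp point. The pads swing forward as they close: fully open they stand 13 mm farther back than shut.
Start: joints at [-68.491, 7.471, 85.268, -0, 87.261, -4.893], TCP at [266.819, -537.413, 231.292] pointing down, gripper open.
Joint ranges: [-169.43, 169.43], [-51.17, 129.36], [1.28, 143.12], [-76.62, 256.62], [0, 156.53], [-152.29, 152.29]. Speed limits (degrees/s): [136.94, 136.94, 159.86, 180, 180, 180].

### API

Orientations are given as [roll, pitch, yaw] about the fixed x, y, z axes, in that order (R = Rz(yaw) Ry(pitch) Rx(roll)).
In Python, from bench import r gives the robot as it stands.
- The arm moves only by the shell command python3 steer.py [FORCE], which reads ROWS from standard input. ROWS is a JSON list of rows, 1 to 8 of them, each of 7 numbers: a rotation vector rx, ry, rz in units of 5 degrees, then dx, dy, dz in units of 100 mm, then the finger opening in mm; each row is the pose to reach, as a shift and turn from the pose commanded when the command began, along the tool's axes at that moment; what a row does not reach only later rows make up. A row lasts 1/8 s, in which the tool goes at most 62.5 mm and 10.7 degrees, less where a joint would pass 70% of its speed; a pose out of reach is approached as far as the arm can. The fingers move at their own pace and stop on an object; FORCE is the grip in N (left out, the last holds). Time passes only in rows, so rows that do not move let the fingers close. It prints the time, the measured TCP pose, the force, the opening and the grip force at its end. Input that does not fit is refused with a message, and nothing moves.
- r.sense(): the state, without advancing time (a new reading comes with each control period).
- r.snapshot(name): name is "side" or "top" or "wrist"; returns a dict with "pixels" (384x512x3 uint8, blue, green, red), "fx", "fy", "cx", "cy" (pixels), "pose" (4x4, takes a point from camera to world coordinates). Camera axes: x right, y up, looking along -z (the intrinsics and any distortion apply to the point x, -y, -z); pixel columns grow to the right and rows downward; lengths in mm; the calibration is good to about 2 mm. A picture is of the moment at which its call begins. There is no depth.
- r.hand_in(): hands the job in; it is judged then, once.
The state is a dict: "time": time; "joint_pos": joint angles; "qd": joint speeds; "joint_efforts": joint torques, N m; "tool_pos": TCP position; "tcp_rot": TCP orientation; "ft_force": force on the tool from outside, world axes, zero at the start; "wrist_torque": the same for the moment, N m; "finger_gap": finger opening in mm; "grip_force": force on a finger pad.
Only numpy, scipy, OpenCV 4.12 (cv2) and the standard library are available. Lean on these libraries where they do the work, as an engineer would, in place of code of your own. Each camera call takes 0.05 s, during which the arm holds its last target. There are 200 camera calls.

### The job

A pair of tin snips has been left poked under the carry handle of the closed lunchbox. Ease them out without forcing anything and lay them flat on the rubber mat while the lid is still shut; then open the lid and leave it standing by itself at about 110 degrees from shut, leaning a little back past upright, so that the box can air. Do not flip the switch beside the box, and leave the mug, the sprayer nozzle, the screwdriver and the roll of tape where they are.

Things in the scene. Friction and masses are not known exactly. Their poses are not given: they have to be found in the camera images.
- lunchbox: Aluminium lunchbox, fixed, 130 mm (its x) by 200 mm (its y), rim 86 mm high, walls 4 mm, empty. Origin: centre of its underside, at bench level. Its front faces its own -x, roughly towards the robot; the lid is hinged on its far (+x) rim. It stands left or right on the bench, the mat on the other side.
- lid (a joint): Lid angle in rad: 0 shut, growing as its front edge rises; 1.57 upright, 1.92 = 110 degrees, stop at 2.5. Dry hinge friction of 0.45 N m lets it stay wherever it is left (lid and handle 0.22 kg); no latch. Lifting it by the handle takes about 9 N, pushing it near its free edge 3 to 5 N.
- lid_hinge (a point): Point on the hinge axis at mid-length: in the box frame at x +66, y 0, z 86 mm. The axis runs along the box's y. Turns with the lid; at lid angle 0 its x, y, z axes are the box's, and a positive lid angle turns it about the box's +y.
- lid_handle (a point): Middle of the carry handle's bar, a fixed round steel bail on the lid's top: 10 mm thick, 116 mm long along the box's y, axis 35 mm above the lid's top (30 mm clear under it), on 10 mm posts at its ends. Lid frame: x -66, y 0, z +47 mm. Past about 70 degrees a hand holding it from above fouls the lid: let go and push the lid's inside face.
- lid_edge (a point): Middle of the lid's free front edge, lid frame (that of lid_hinge) x -133, y 0, z +6 mm. The lid is a plain slab, 134 x 204 mm, from z 0 (inside face) to +12 mm (top face) in that frame; when shut its top is 98 mm above the bench.
- snips: Steel tin snips, closed, rigid, 212 mm long, 0.2 to 0.4 kg, flat on the lid, blades through under the handle bar, dark handles sticking out over the box's front. Origin: underside at mid-length, near the balance point; x points to the blade tips, z up. At most 15 mm high. Lifted straight up they catch the bar and drag the lid up: they come out backwards, along their -x.
- snips_grip (a point): Good grip on the snips, snips frame x -15, z +7 mm: two round handles side by side (from x +25 to -105 mm), each 14 mm thick, 51 to 53 mm wide over both from x -10 to -60 mm; pinch them from the sides.
- snips_tip (a point): Tip of the closed blades, snips frame x +107, z +7 mm; 50 to 70 mm beyond the handle bar at the start. The blades are 26 mm wide, the pivot disc 30 mm across at x +30 mm.
- mat: Black rubber mat, fixed, 240 mm (its x) by 160 mm (its y), 4 mm thick. Origin: centre of its underside.
- switch (a joint): Small black toggle switch on a grey block standing some 150 mm to the box's +y side; value in rad, 0 as found, must not be moved.
- switch_tip (a point): Tip of that toggle, which leans towards the robot.
- mug: Bystander: grey enamel mug, upright, 80 mm across, 85 mm high, handle at its +y. Origin: centre of its underside.
- nozzle: Bystander: green plastic trigger-sprayer head lying on its side, about 105 x 75 mm, 28 mm high. Origin: centre of its underside.
- screwdriver: Bystander: screwdriver lying flat at the left of the bench. Origin: centre of its underside.
- tape: Bystander: roll of paper tape lying flat at the right of the bench, 100 mm across, 25 mm high. Origin: centre of its underside.

How it is judged:
By the outcome, as a careful person would: the job done as asked, in the order asked, and still so for the second after the job is handed in, with the robot touching nothing.
It also fails if it takes over 72 s, if anything falls off the work surface, if the arm or the gripper's body presses on something with over 40 N, if the wrist force passes 120 N, or if a joint passes its speed limit or range.

## Working session

There is one attempt and no reset: what is moved stays moved. The work goes in short steps, Python scripts to look and compute and a shell command to move; the robot and the scene stay as the last step left them, time stands still between calls to the robot, and variables do not carry over. Pictures are saved under pics/ and viewed, at most 10 in all, crops included, and the job is handed in when it is done.

```bash
ls; mkdir -p pics; python3 - <<'E'
from bench import r
import cv2,numpy as np,pickle
d={}
for n in("top","side"):
    s=r.snapshot(n); d[n]=s; cv2.imwrite(f"pics/{n}0.png",s["pixels"]); print(n,{k:(np.round(v,3).tolist() if k!="pixels" else 0) for k,v in s.items()})
pickle.dump(d,open("s0.pkl","wb"))
print(r.sense())
E
```

```text
bench.py
pics
steer.py
top {'pixels': 0, 'fx': 383.202, 'fy': 383.202, 'cx': 253.853, 'cy': 181.625, 'pose': [[0.004, 0.997, -0.073, 467.611], [-1.0, 0.004, 0.007, 17.903], [0.007, 0.073, 0.997, 1497.731], [0.0, 0.0, 0.0, 1.0]]}
side {'pixels': 0, 'fx': 422.279, 'fy': 422.279, 'cx': 252.706, 'cy': 192.762, 'pose': [[-0.998, 0.032, -0.049, 484.55], [-0.056, -0.764, 0.642, 846.377], [-0.017, 0.644, 0.765, 1105.766], [0.0, 0.0, 0.0, 1.0]]}
{'time': 0.1, 'joint_pos': array([-6.84917460e+01,  7.51023849e+00,  8.53225805e+01,  3.28206616e-04,
        8.72609583e+01, -4.89210290e+00]), 'qd': array([-0.04401173, -0.13954959, -0.1939144 , -0.00599498, -0.01317136,
       -0.07385086]), 'joint_efforts': array([ 4.10122102e-04, -5.70947564e+01, -5.01942551e+01, -2.98576542e-04,
        8.02416354e-03, -3.57929059e-05]), 'tool_pos': array([ 266.63698137, -536.95753427,  230.35938111]), 'tcp_rot': array([-1.79906592e+02, -8.32389797e-03,  2.64003341e+01]), 'ft_force': array([-0.08660971,  0.49830815, -0.03419813]), 'wrist_torque': array([0.02406108, 0.06123658, 0.04731815]), 'grip_force': 0.0, 'finger_gap': 85.89684003728757}
```

View pics/top0.png

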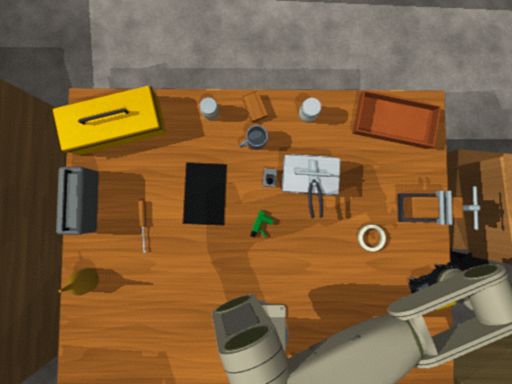

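View pics/side0.png

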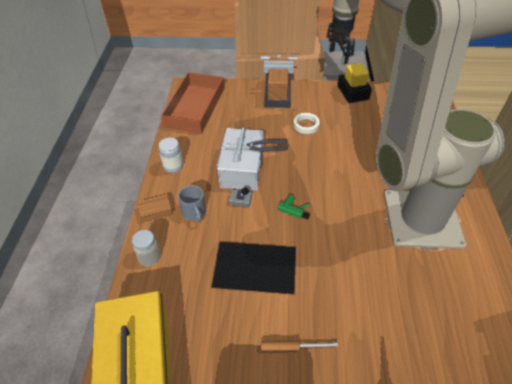

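The top view shows the box lid at px (283–340, 155–193), with the snips handles sticking towards the robot to (310–322, 217). The mat is at (184–226, 163–224) and the switch at (270, 177). The side view agrees.

```bash
cat > h.py <<'E'
import cv2,numpy as np
from scipy.spatial.transform import Rotation as R
def ray(s,u,v):
    d=np.array([(u-s["cx"])/s["fx"],-(v-s["cy"])/s["fy"],-1.]);P=np.array(s["pose"])
    return P[:3,3],P[:3,:3]@d
def onplane(s,u,v,z):
    o,d=ray(s,u,v); return o+d*(z-o[2])/d[2]
def proj(s,p):
    P=np.array(s["pose"]);c=P[:3,:3].T@(np.array(p,float)-P[:3,3]);return s["cx"]+s["fx"]*c[0]/-c[2],s["cy"]-s["fy"]*c[1]/-c[2]
def rect(s,mask,z):
    cs,_=cv2.findContours(mask.astype(np.uint8),cv2.RETR_EXTERNAL,cv2.CHAIN_APPROX_NONE)
    c=max(cs,key=cv2.contourArea).reshape(-1,2)
    w=np.array([onplane(s,u,v,z)[:2] for u,v in c],np.float32)
    return cv2.minAreaRect(w),w
def tool(st):  # TCP pose
    return np.array(st["tool_pos"]),R.from_euler("xyz",st["tcp_rot"],degrees=True)
def rel(st,p,rpy):  # shift and rotvec in tool axes to reach TCP p, rpy
    t,q=tool(st);g=R.from_euler("xyz",rpy,degrees=True)
    return np.round(np.degrees((q.inv()*g).as_rotvec()),2),np.round(q.inv().apply(np.array(p)-t),1)
E
python3 - <<'E'
from h import *;import pickle
d=pickle.load(open("s0.pkl","rb"))
for n,box,mat in(("top",(145,200,275,348),(155,232,178,232)),("side",(120,195,210,300),(235,300,205,305))):
    s=d[n];im=s["pixels"];hsv=cv2.cvtColor(im,cv2.COLOR_BGR2HSV)
    def roi(m,b):
        o=np.zeros(m.shape,bool);o[b[0]:b[1],b[2]:b[3]]=m[b[0]:b[1],b[2]:b[3]];return o
    print(n,"mat",rect(s,roi(im.max(2)<40,mat),4)[0])
    m=roi((hsv[...,1]<45)&(hsv[...,2]>130),box)
    m=cv2.morphologyEx(m.astype(np.uint8),cv2.MORPH_CLOSE,np.ones((9,9)))
    print("lid",rect(s,m,98)[0])
    k=roi((hsv[...,1]<70)&(im.max(2)<100),box if n=="side" else (178,222,303,328))
    print("snips dark",rect(s,k,105)[0])
s=d["top"];cv2.imwrite("pics/c0.png",cv2.resize(s["pixels"][145:225,260:350],None,fx=6,fy=6,interpolation=cv2.INTER_CUBIC))
E
```

```text
top mat ((530.7235717773438, 198.4946746826172), (153.30960083007812, 233.4718017578125), 88.04440307617188)
lid ((599.9136962890625, -201.05368041992188), (206.91653442382812, 139.31117248535156), 86.89122772216797)
snips dark ((511.0378723144531, -219.7150421142578), (133.64183044433594, 58.12693405151367), 4.829133033752441)
side mat ((532.5223999023438, 206.39483642578125), (151.6732940673828, 230.5751495361328), 87.77437591552734)
lid ((602.8896484375, -146.29051208496094), (309.7176513671875, 141.61541748046875), 87.65292358398438)
snips dark ((507.341064453125, -193.9039306640625), (107.50238800048828, 74.74430084228516), 36.15048599243164)
```

View pics/c0.png

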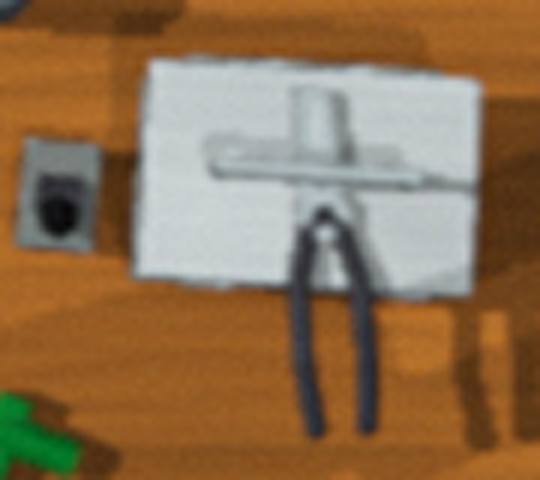

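Handles run from about crop (325, 215) to (318/366, 432), and the blade tip is near (318, 88), past the bar. Next I'll go above the handles for a closer look with the wrist camera.

```bash
python3 - <<'E'
from h import *;from bench import r;import pickle
s=pickle.load(open("s0.pkl","rb"))["top"]
t=onplane(s,313,159.7,105);h=onplane(s,317,217,105);print(t,h,np.degrees(np.arctan2(t[1]-h[1],t[0]-h[0])))
print(rel(r.sense(),(500,-215,300),(180,0,4)))
E
```

```text
[ 651.70591606 -208.45140438  105.        ] [ 442.6562725  -221.40081022  105.        ] 3.5446102599173868
(array([-9.00e-02,  1.00e-02,  2.24e+01]), array([ 352.2, -184.7,  -69.3]))
```

The manual's scale: shifts go in units of 100 mm and turns go in units of 5 degrees. Converting my numbers, 352 mm is 3.52, 305 mm is 3.05, 22.4 degrees is 4.48.

```bash
echo '[[0, 0, 0.6, 0.45, -0.2, -0.25, 85], [0, 0, 1.2, 1, -0.46, -0.5, 85], [0, 0, 2, 1.5, -0.75, -0.69, 85], [0, 0, 2.8, 2.05, -1.05, -0.69, 85], [0, 0, 3.6, 2.55, -1.32, -0.69, 85], [0, 0, 4.2, 3.05, -1.6, -0.69, 85], [0, 0, 4.48, 3.52, -1.85, -0.69, 85], [0, 0, 4.48, 3.52, -1.85, -0.69, 85]]' | python3 steer.py; python3 - <<'E'
from h import *;from bench import r;import pickle
s=r.snapshot("wrist");pickle.dump(s,open("w1.pkl","wb"));cv2.imwrite("pics/w1.png",s["pixels"]);print(np.round(s["pose"],3),s["fx"],s["cx"],s["cy"],r.sense()["tool_pos"],r.sense()["tcp_rot"])
E
```

```text
time: 1.1
tool_pos: [501.3, -211.9, 299.7]
tcp_rot: [-179.9, 0.0, 4.3]
ft_force: [-0.5, -1.6, 0.6]
finger_gap: 85.2
grip_force: 0.0
[[ 7.50000e-02  9.44000e-01  3.21000e-01  5.83416e+02]
 [-9.97000e-01  7.20000e-02  2.30000e-02 -2.05374e+02]
 [-1.00000e-03 -3.22000e-01  9.47000e-01  4.42062e+02]
 [ 0.00000e+00  0.00000e+00  0.00000e+00  1.00000e+00]] 345.61722937414294 255.47677416460186 190.79812566546315 [ 500.31536742 -213.67402215  299.74727647] [-1.79973399e+02  5.28307441e-02  4.20579887e+00]
```

View pics/w1.png

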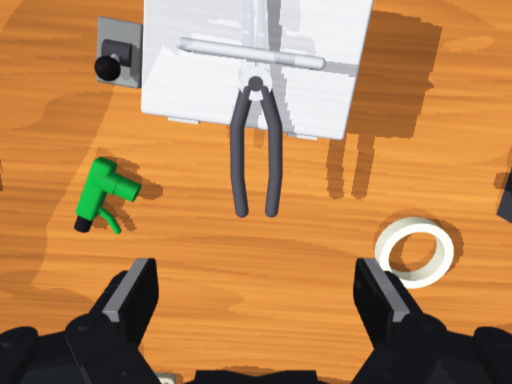

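The wrist view shows dark handles at px x 230–284, y 78–217, with the pivot at about (256, 84). The bar runs from (183, 43) to (324, 63), and the lid's front corners are at (142, 111) and (343, 138). The switch is at (108, 68).

```bash
cat >> h.py <<'E'
def snipsdark(s,box,z):
    im=s["pixels"];hsv=cv2.cvtColor(im,cv2.COLOR_BGR2HSV);m=np.zeros(im.shape[:2],bool);b=box
    m[b[0]:b[1],b[2]:b[3]]=((im.max(2)<100)&(im.max(2).astype(int)-im.min(2)<25))[b[0]:b[1],b[2]:b[3]]
    n,l,st,_=cv2.connectedComponentsWithStats(m.astype(np.uint8));l=l==1+np.argmax(st[1:,4])
    vs,us=np.nonzero(l);return np.array([onplane(s,u,v,z)[:2] for u,v in zip(us,vs)])
E
python3 - <<'E'
from h import *;import pickle
s=pickle.load(open("w1.pkl","rb"))
w=snipsdark(s,(70,225,220,295),105)
print(w.min(0),w.max(0))
pts=[]
for x in range(445,570,8):
    q=w[abs(w[:,0]-x)<3]
    if len(q): pts.append((x,(q[:,1].min()+q[:,1].max())/2,np.ptp(q[:,1])));print(np.round(pts[-1],1))
p=np.array(pts);print(np.degrees(np.arctan(np.polyfit(p[:,0],p[:,1],1)[0])),np.polyfit(p[:,0],p[:,1],1))
for n,u,v,z in(("lidL",142,111,92),("lidR",343,138,92),("barL",183,43,133),("barR",324,63,133),("pivot",256,84,112),("sw",108,68,60)):print(n,onplane(s,u,v,z))
E
```

```text
[ 442.19502177 -238.23253522] [ 571.9930316  -211.95685773]
[ 445.  -231.5   10.7]
[ 453.  -231.5   12. ]
[ 461.  -231.8   11.9]
[ 469.  -231.8   12.4]
[ 477.  -232.    12.3]
[ 485.  -232.2   12.2]
[ 493.  -231.5   12.7]
[ 501.  -230.7   12.6]
[ 509.  -230.    12.5]
[ 517.  -229.2   12.4]
[ 525.  -228.5   12.3]
[ 533.  -228.1   12.9]
[ 541.  -225.5   14.9]
[ 549.  -222.8   14.9]
[ 557.  -219.3   14.7]
[ 565.  -219.     9.9]
5.83034213508051 [ 1.02111359e-01 -2.80034310e+02]
lidL [539.56539288 -95.22250831  92.        ]
lidR [ 527.91964931 -298.26257696   92.        ]
barL [ 602.45840667 -143.53292604  133.        ]
barR [ 595.81982437 -261.62286993  133.        ]
pivot [ 574.15972544 -206.0617141   112.        ]
sw [577.01194314 -51.13132732  60.        ]
```

```bash
sed -i 's/;l=l==1+np.argmax(st\[1:,4\])/;l=np.isin(l,1+np.nonzero(st[1:,4]>80)[0])/' h.py
python3 - <<'E'
from h import *;from bench import r;import pickle
s=pickle.load(open("w1.pkl","rb"))
w=snipsdark(s,(70,225,220,295),105)
pts=[]
for x in range(450,555,10):
    q=w[abs(w[:,0]-x)<3]
    pts.append((x,(q[:,1].min()+q[:,1].max())/2,np.ptp(q[:,1])));print(np.round(pts[-1],1))
p=np.array(pts);k=np.polyfit(p[:,0],p[:,1],1);yaw=np.degrees(np.arctan(k[0]));print(yaw,k)
y=lambda x:np.polyval(k,x)
print("org",547,y(547))
gx=520
print(rel(r.sense(),(gx,y(gx),96.6),(180,0,yaw)))
E
```

```text
[ 450.  -215.4   44.3]
[ 460.  -214.7   46.1]
[ 470.  -214.    47.9]
[ 480.  -212.8   50.5]
[ 490.  -212.5   51. ]
[ 500.  -211.8   50.6]
[ 510.  -211.    50.1]
[ 520.  -210.3   49.7]
[ 530.  -209.8   49.7]
[ 540.  -209.3   47.6]
[ 550.  -208.5   41.4]
3.9278437967937294 [ 6.86614014e-02 -2.46170675e+02]
org 547 -208.6128883382224
(array([-0.03,  0.05,  0.28]), array([ 20.1,  -1.7, 203.1]))
```

Scaled: 203 mm is 2.03, 20 mm is 0.2, 0.3 degrees is 0.06.

```bash
echo '[[0, 0, 0.06, 0.1, -0.01, 0.5, 74], [0, 0, 0.06, 0.2, -0.02, 1.05, 74], [0, 0, 0.06, 0.2, -0.02, 1.5, 74], [0, 0, 0.06, 0.2, -0.02, 1.8, 74], [0, 0, 0.06, 0.2, -0.02, 1.95, 74], [0, 0, 0.06, 0.2, -0.02, 2.02, 74], [0, 0, 0.06, 0.2, -0.02, 2.03, 74], [0, 0, 0.06, 0.2, -0.02, 2.03, 74]]' | python3 steer.py; python3 - <<'E'
from h import *;from bench import r
s=r.snapshot("wrist");cv2.imwrite("pics/w2.png",s["pixels"]);t=r.sense();print(t["tool_pos"],t["tcp_rot"],t["ft_force"],t["finger_gap"])
E
```

```text
time: 2.15
tool_pos: [520.5, -212.4, 98.7]
tcp_rot: [179.9, -0.1, 3.7]
ft_force: [0.5, 1.0, -0.2]
finger_gap: 73.8
grip_force: 0.0
[ 520.47404077 -212.25892243   98.6931052 ] [ 1.79935593e+02 -1.07471084e-01  3.70244047e+00] [0.17592358 1.09432458 0.38340037] 73.88166446005114
```

View pics/w2.png

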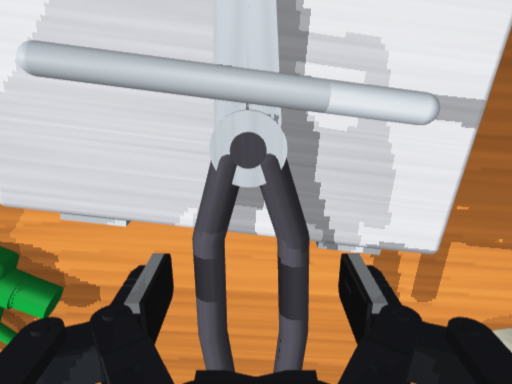

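The handles sit centred between the fingers, at about x 250 against the finger centre of 256. I'll nudge 2 mm sideways and 2 mm down, then close.

```bash
echo '[[0, 0, 0, 0, -0.02, 0.02, 74], [0, 0, 0, 0, -0.02, 0.02, 62], [0, 0, 0, 0, -0.02, 0.02, 48], [0, 0, 0, 0, -0.02, 0.02, 45], [0, 0, 0, 0, -0.02, 0.02, 45], [0, 0, 0, 0, -0.02, 0.02, 45]]' | python3 steer.py 80
```

```text
time: 2.95
tool_pos: [519.7, -209.7, 96.0]
tcp_rot: [180.0, -0.0, 3.7]
ft_force: [-3.5, 1.3, 5.9]
finger_gap: 48.8
grip_force: 81.4
```

```bash
echo '[[0, 0, 0, 0, 0, -0.03, 45], [0, 0, 0, -0.08, 0, -0.05, 45], [0, 0, 0, -0.2, 0, -0.06, 45], [0, 0, 0, -0.35, 0, -0.06, 45], [0, 0, 0, -0.5, 0, -0.06, 45], [0, 0, 0, -0.65, 0, -0.06, 45], [0, 0, 0, -0.8, 0, -0.06, 45], [0, 0, 0, -0.9, 0, -0.06, 45]]' | python3 steer.py; python3 - <<'E'
from h import *;from bench import r
a=r.snapshot("side")["pixels"][110:210,190:340];b=r.snapshot("wrist")["pixels"]
cv2.imwrite("pics/w3.png",np.hstack([cv2.resize(a,(500,333)),cv2.resize(b,(300,225)).copy() if 0 else cv2.copyMakeBorder(cv2.resize(b,(300,225)),0,108,0,0,0)]))
t=r.sense();print(t["tool_pos"],t["tcp_rot"],t["ft_force"],t["wrist_torque"],t["finger_gap"])
E
```

```text
time: 3.95
tool_pos: [428.7, -215.7, 101.3]
tcp_rot: [180.0, -0.0, 3.7]
ft_force: [-0.0, -0.8, -2.6]
finger_gap: 48.5
grip_force: 82.9
[ 428.77339976 -215.72727587  101.28691556] [1.79998566e+02 8.89934563e-03 3.66437390e+00] [ 0.84120757  0.00672072 -2.90136154] [ 0.02113101  0.03840561 -0.00892556] 48.637661708965915
```

View pics/w3.png

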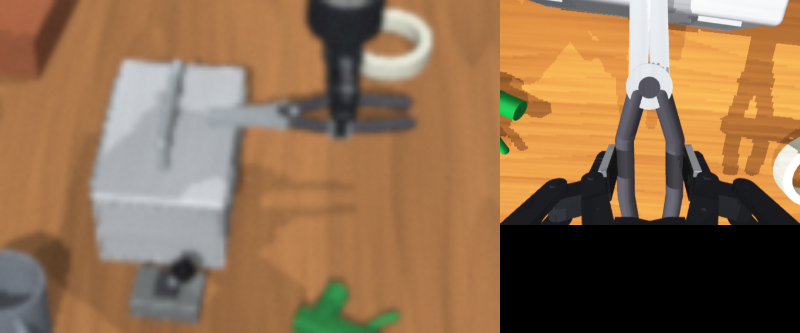

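The blades are clear of the bar, the lid is shut and the snips are level in the grip. Next, lift and carry them over to the mat.

```bash
echo '[[0, 0, 0, -0.1, 0, -0.4, 45], [0, 0, 0.2, 0, -0.25, -0.8, 45], [0, 0, 0.4, 0.15, -0.8, -0.95, 45], [0, 0, 0.6, 0.35, -1.4, -0.95, 45], [0, 0, 0.8, 0.55, -2, -0.95, 45], [0, 0, 1, 0.7, -2.6, -0.95, 45], [0, 0, 1.14, 0.85, -3.2, -0.95, 45], [0, 0, 1.14, 1.02, -3.7, -0.8, 45]]' | python3 steer.py; python3 - <<'E'
from h import *;from bench import r
print(rel(r.sense(),(504,202,25),(180,0,-2)))
E
```

```text
time: 5.05
tool_pos: [509.0, 163.3, 182.9]
tcp_rot: [-179.9, -0.2, -1.9]
ft_force: [-0.0, -0.5, -2.9]
finger_gap: 48.2
grip_force: 84.1
(array([-0.07, -0.22,  0.06]), array([ -6.9, -38.3, 157.9]))
```

```bash
echo '[[0, 0, 0, -0.03, -0.2, 0.4, 45], [0, 0, 0, -0.07, -0.36, 0.9, 45], [0, 0, 0, -0.07, -0.38, 1.3, 45], [0, 0, 0, -0.07, -0.38, 1.5, 45], [0, 0, 0, -0.07, -0.38, 1.58, 45], [0, 0, 0, -0.07, -0.38, 1.58, 45]]' | python3 steer.py; python3 - <<'E'
from h import *;from bench import r
s=r.snapshot("wrist")
a=r.snapshot("side")["pixels"][190:310,190:340];b=s["pixels"]
cv2.imwrite("pics/w4.png",np.hstack([cv2.resize(a,(450,360)),cv2.copyMakeBorder(cv2.resize(b,(350,262)),0,98,0,0,0)]))
t=r.sense();print(t["tool_pos"],t["tcp_rot"],t["ft_force"],t["finger_gap"])
E
```

```text
time: 5.8
tool_pos: [502.1, 198.5, 23.4]
tcp_rot: [-180.0, 0.0, -2.0]
ft_force: [0.2, 0.8, -3.2]
finger_gap: 48.1
grip_force: 83.8
[503.0960142  198.72157977  24.64257501] [-1.79957223e+02 -1.15812155e-01 -2.00890759e+00] [ 0.55486755 -0.13327415 -3.82283103] 48.78080371436496
```

View pics/w4.png

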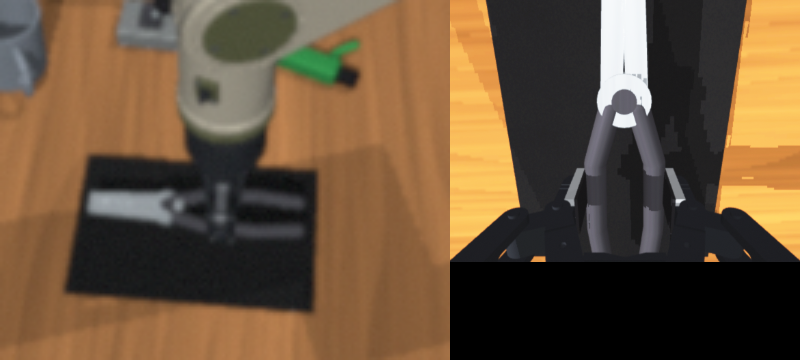

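The snips hover inside the mat outline (wrist px 515–725, snips at 624). Lower them gently.

```bash
echo '[[0, 0, 0, 0, 0, 0.1, 45], [0, 0, 0, 0, 0, 0.17, 45], [0, 0, 0, 0, 0, 0.2, 45], [0, 0, 0, 0, 0, 0.21, 45], [0, 0, 0, 0, 0, 0.21, 45]]' | python3 steer.py; python3 - <<'E'
from bench import r
t=r.sense();print(t["tool_pos"],t["tcp_rot"],t["ft_force"],t["wrist_torque"])
E
```

```text
time: 6.52
tool_pos: [501.9, 198.4, 2.6]
tcp_rot: [180.0, 0.0, -2.0]
ft_force: [-2.5, -0.6, 1.6]
finger_gap: 48.6
grip_force: 84.6
[501.92849397 198.42400483   2.58755035] [ 1.79996516e+02  7.55418104e-03 -1.99568190e+00] [-2.54854924 -0.63870677  1.6212898 ] [-0.12454483  0.43182002  0.02396398]
```

Contact: the vertical force went from -3 to +1.6. Release, then rise.

Scaled: -180 mm is -1.8, -120 mm is -1.2.

```bash
echo '[[0, 0, 0, 0, 0, 0.005, 52], [0, 0, 0, 0, 0, 0.005, 62], [0, 0, 0, 0, 0, 0, 72], [0, 0, 0, 0, 0, 0, 72], [0, 0, 0, 0, 0, -0.2, 72], [0, 0, 0, 0, 0, -0.6, 72], [0, 0, 0, 0, 0, -1.2, 72], [0, 0, 0, 0, 0, -1.8, 72]]' | python3 steer.py 40; python3 - <<'E'
from h import *;from bench import r
cv2.imwrite("pics/w5.png",r.snapshot("wrist")["pixels"])
E
```

```text
time: 7.52
tool_pos: [501.5, 198.3, 183.8]
tcp_rot: [180.0, 0.0, -2.0]
ft_force: [1.5, 0.9, -0.1]
finger_gap: 71.7
grip_force: 0.0
```

View pics/w5.png

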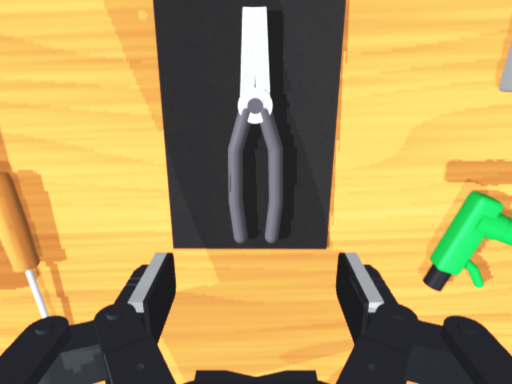

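The snips lie flat and fully on the mat: (228–284, 8–243) inside (155–345, 0–248). Next is the handle, which I'll grip across the bar from above.

```bash
python3 - <<'E'
from h import *;from bench import r
print(rel(r.sense(),(560,-202,240),(180,0,86.8)),rel(r.sense(),(599.5,-202,240),(180,0,86.8)))
E
```

```text
(array([  0.35,  -0.7 , -88.79]), array([ 68.7, 399.3, -46.8])) (array([  0.35,  -0.7 , -88.79]), array([108.2, 397.9, -46.3]))
```

Scaled: 50 mm is 0.5, 355 mm is 3.55, -80 degrees is -16.

```bash
echo '[[0, 0, -2, 0, 0, -0.45, 60], [0, 0, -4, 0.1, 0.45, -0.57, 60], [0, 0, -6, 0.2, 0.95, -0.57, 60], [0, 0, -8, 0.35, 1.45, -0.57, 60], [0, 0, -10, 0.5, 2, -0.57, 60], [0, 0, -12, 0.6, 2.55, -0.57, 60], [0, 0, -14, 0.75, 3.1, -0.57, 60], [0, 0, -16, 0.9, 3.55, -0.57, 60]]' | python3 steer.py
python3 - <<'E'
from h import *;from bench import r
print(rel(r.sense(),(599.5,-202,200),(180,0,86.8)))
E
```

```text
time: 8.57
tool_pos: [579.6, -161.8, 239.1]
tcp_rot: [180.0, 0.0, 78.3]
ft_force: [0.7, 1.1, 0.4]
finger_gap: 59.8
grip_force: 0.0
(array([ 0.02,  0.01, -8.53]), array([-35.3,  27.6,  39.1]))
```

```bash
echo '[[0, 0, -1, -0.2, 0.15, 0.1, 45], [0, 0, -1.7, -0.35, 0.275, 0.39, 45], [0, 0, -1.7, -0.35, 0.275, 0.39, 45], [0, 0, -1.7, -0.35, 0.275, 0.39, 45]]' | python3 steer.py
python3 - <<'E'
from h import *;from bench import r
s=r.snapshot("wrist");cv2.imwrite("pics/w6.png",s["pixels"]);t=r.sense();print(rel(t,(599.5,-202,123),(180,0,86.8)))
o,d=[np.array(x) for x in (t["tool_pos"],t["tcp_rot"])];print(o,d)
E
```

```text
time: 9.07
tool_pos: [599.1, -198.9, 200.8]
tcp_rot: [-180.0, -0.0, 86.4]
ft_force: [0.0, 1.4, 1.0]
finger_gap: 45.0
grip_force: 0.0
(array([ 0.07,  0.01, -0.32]), array([-3.1,  0.1, 78.5]))
[ 599.47605263 -198.83558863  201.5418575 ] [1.79928841e+02 1.08278653e-02 8.64775776e+01]
```

View pics/w6.png

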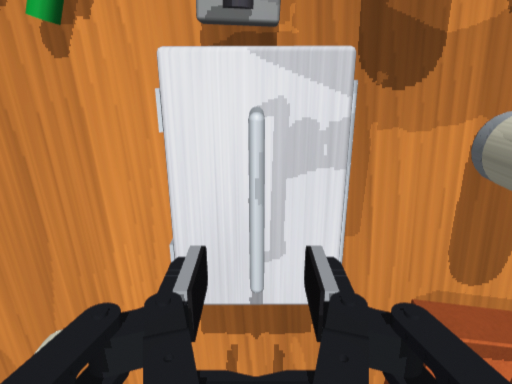

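The bar runs vertically at px x 257, centred between the fingers (207 and 305), so the yaw is aligned. Descend and grip lightly.

Scaled: 78 mm is 0.78, -3 mm is -0.03.

```bash
echo '[[0, 0, 0, -0.02, 0, 0.4, 45], [0, 0, 0, -0.03, 0, 0.65, 45], [0, 0, 0, -0.03, 0, 0.76, 45], [0, 0, 0, -0.03, 0, 0.78, 30], [0, 0, 0, -0.03, 0, 0.78, 16], [0, 0, 0, -0.03, 0, 0.78, 5], [0, 0, 0, -0.03, 0, 0.78, 5], [0, 0, 0, -0.03, 0, 0.78, 5]]' | python3 steer.py 40
python3 - <<'E'
from h import *;from bench import r
t=r.sense();p=t["tool_pos"];print(p,t["tcp_rot"],t["ft_force"])
_,q=tool(t);f=R.from_euler("z",-3.2,degrees=True)
c=np.hypot(66,47);a0=np.arctan2(47,66)
for th in range(0,70,5):
    a=a0+np.radians(th);w=f.apply([66-c*np.cos(a),0,c*np.sin(a)-47]);print(th,np.round(q.inv().apply(w),1))
E
```

```text
time: 10.12
tool_pos: [599.5, -202.7, 124.1]
tcp_rot: [179.9, 0.0, 86.5]
ft_force: [-3.6, 1.4, 6.7]
finger_gap: 8.0
grip_force: 39.3
[ 599.49024894 -202.66683564  124.13790026] [1.79909712e+02 2.96613548e-02 8.64961016e+01] [-3.60270368  1.39855522  6.65120685]
0 [ 0. -0.  0.]
5 [ 0.   4.4 -5.6]
10 [  0.    9.2 -10.7]
15 [  0.1  14.4 -15.5]
20 [  0.1  20.1 -19.7]
25 [  0.1  26.1 -23.4]
30 [  0.2  32.4 -26.7]
35 [  0.2  38.9 -29.3]
40 [  0.2  45.7 -31.4]
45 [  0.3  52.6 -32.8]
50 [  0.3  59.6 -33.7]
55 [  0.3  66.7 -33.9]
60 [  0.4  73.8 -33.5]
65 [  0.4  80.8 -32.6]
```

```bash
echo '[[0, 0, 0, 0, 0.044, -0.056, 5], [0, 0, 0, 0, 0.092, -0.107, 5], [0, 0, 0, 0, 0.144, -0.155, 5], [0, 0, 0, 0, 0.201, -0.197, 5], [0, 0, 0, 0, 0.261, -0.234, 5], [0, 0, 0, 0, 0.324, -0.267, 5], [0, 0, 0, 0, 0.389, -0.293, 5], [0, 0, 0, 0, 0.457, -0.314, 5]]' | python3 steer.py
```

```text
time: 11.12
tool_pos: [643.4, -205.3, 156.3]
tcp_rot: [-179.9, 0.0, 86.5]
ft_force: [-14.9, 3.4, 14.4]
finger_gap: 7.9
grip_force: 41.1
```

```bash
echo '[[0, 0, 0, 0, 0.069, -0.014, 5], [0, 0, 0, 0, 0.139, -0.023, 5], [0, 0, 0, 0, 0.21, -0.025, 5], [0, 0, 0, 0, 0.281, -0.021, 5], [0, 0, 0, 0, 0.33, -0.015, 5], [0, 0, 0, 0, 0.33, -0.015, 5]]' | python3 steer.py; python3 - <<'E'
from h import *;from bench import r
cv2.imwrite("pics/s7.png",cv2.resize(r.snapshot("side")["pixels"][60:210,190:340],(500,500),interpolation=cv2.INTER_CUBIC))
E
```

```text
time: 11.88
tool_pos: [677.7, -207.4, 156.8]
tcp_rot: [180.0, 0.0, 86.5]
ft_force: [-4.6, 0.9, 5.5]
finger_gap: 8.0
grip_force: 41.8
```

View pics/s7.png

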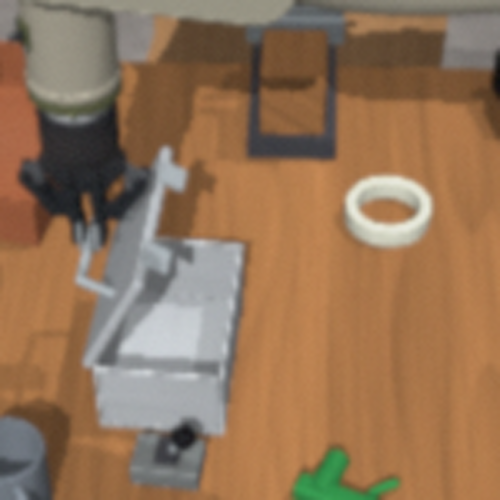

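The lid stands at about 63°, with the hand behind it on the bar. I'll open just enough and lift straight up.

```bash
echo '[[0, 0, 0, 0, 0, 0, 20], [0, 0, 0, 0, 0.02, 0, 20], [0, 0, 0, 0, 0.03, -0.1, 20], [0, 0, 0, 0, 0.05, -0.3, 20], [0, 0, 0, 0, 0.1, -0.7, 20], [0, 0, 0, 0, 0.1, -1.2, 20], [0, 0, 0, 0, 0, -1.7, 5], [0, 0, 0, 0, -0.5, -1.8, 5]]' | python3 steer.py; python3 - <<'E'
from h import *;from bench import r
t=r.sense();p=t["tool_pos"];print(rel(t,(560,-198,300),(180,0,86.8)),rel(t,(570,-198,187),(180,0,86.8)))
E
```

```text
time: 12.92
tool_pos: [630.4, -205.0, 341.8]
tcp_rot: [179.5, 0.2, 86.6]
ft_force: [0.1, 0.1, 0.7]
finger_gap: 5.4
grip_force: 0.0
(array([ 0.53,  0.17, -0.25]), array([  2.8, -71. ,  41.1])) (array([ 0.53,  0.17, -0.25]), array([  3.8, -62.1, 154.2]))
```

Scaled: -40 mm is -0.4, 147 mm is 1.47.

```bash
echo '[[0, 0, 0, 0.03, -0.4, 0, 0], [0, 0, 0, 0.03, -0.75, 0.3, 0], [0, 0, 0, 0.03, -0.75, 0.8, 0], [0, 0, 0, 0.03, -0.75, 1.25, 0], [0, 0, 0, 0.03, -0.75, 1.47, 0], [0, 0, 0, 0.03, -0.75, 1.47, 0]]' | python3 steer.py; python3 - <<'E'
from h import *;from bench import r
t=r.sense();p=t["tool_pos"];print(p,t["ft_force"],rel(t,(691,-206,195),(180,0,86.8)))
E
```

```text
time: 13.68
tool_pos: [552.2, -196.3, 187.6]
tcp_rot: [-179.9, -0.0, 86.5]
ft_force: [0.6, -0.1, 0.1]
finger_gap: -0.4
grip_force: 0.0
[ 552.19775773 -196.25751114  187.63567106] [ 0.61034331 -0.13682028  0.07021903] (array([-0.12, -0.05, -0.3 ]), array([ -1.3, 139.1,  -7.7]))
```

Scaled: 38 mm is 0.38, 98 mm is 0.98.

```bash
echo '[[0, 0, 0, 0, 0.25, -0.07, 0], [0, 0, 0, 0, 0.38, -0.07, 0], [0, 0, 0, 0, 0.48, -0.07, 0], [0, 0, 0, 0, 0.58, -0.07, 0], [0, 0, 0, 0, 0.68, -0.07, 0], [0, 0, 0, 0, 0.78, -0.07, 0], [0, 0, 0, 0, 0.88, -0.07, 0], [0, 0, 0, 0, 0.98, -0.07, 0]]' | python3 steer.py; echo '[[0, 0, 0, 0, 0.08, 0, 0], [0, 0, 0, 0, 0.16, 0, 0], [0, 0, 0, 0, 0.24, 0, 0], [0, 0, 0, 0, 0.3, 0, 0], [0, 0, 0, 0, 0.32, 0, 0], [0, 0, 0, 0, 0.32, 0, 0]]' | python3 steer.py
```

```text
time: 14.68
tool_pos: [658.2, -203.8, 211.3]
tcp_rot: [178.7, 0.3, 86.6]
ft_force: [-1.9, 6.5, 42.7]
finger_gap: -0.1
grip_force: 21.8
time: 15.42
tool_pos: [689.2, -205.5, 207.3]
tcp_rot: [178.9, 0.2, 86.6]
ft_force: [5.1, 2.1, 27.5]
finger_gap: -0.2
grip_force: 13.3
```

An upward force of 42 N means the lid's edge caught the fingers, so I'll go straight up and measure the lid before pushing again.

Scaled: -20 mm is -0.2, -170 mm is -1.7.

```bash
echo '[[0, 0, 0, 0, 0, -0.2, 0], [0, 0, 0, 0, 0, -0.45, 0], [0, 0, 0, 0, -0.2, -0.8, 0], [0, 0, 0, 0, -0.7, -1.3, 0], [0, 0, 0, 0, -1.2, -1.7, 0], [0, 0, 0, 0, -1.7, -1.7, 0]]' | python3 steer.py; python3 - <<'E'
from h import *;from bench import r;import pickle
d={n:r.snapshot(n) for n in("side","top","wrist")};pickle.dump(d,open("s8.pkl","wb"))
t=r.sense();print(t["tool_pos"],t["ft_force"])
f=R.from_euler("z",-3.2,degrees=True);H=np.array([666,-205.2,86])
# predicted outlines of lid corners for angles
for n in d:
  for th in(63,75,90,100,110,120):
    print(n,th,[tuple(np.round(proj(d[n],H+f.apply(R.from_euler("y",th,degrees=True).apply(c)))).astype(int)) for c in([-133,102,0],[-133,-102,0],[-133,102,12],[-133,-102,12])])
s=d["side"];hsv=cv2.cvtColor(s["pixels"],cv2.COLOR_BGR2HSV)
for v in range(96,166,3):
    print(v,"".join("#" if (hsv[v,u,1]<50 and hsv[v,u,2]>190) else "+" if hsv[v,u,1]<60 and hsv[v,u,2]>100 else "d" if hsv[v,u,2]<70 else "." for u in range(195,275)))
E
```

```text
time: 16.18
tool_pos: [512.7, -194.6, 371.1]
tcp_rot: [179.6, 0.2, 86.5]
ft_force: [-0.7, -1.2, 0.1]
finger_gap: -0.2
grip_force: 0.0
[ 511.16921697 -194.19695452  368.15956049] [ 0.29164821 -0.6930608   0.12082173]
side 63 [(np.int64(234), np.int64(145)), (np.int64(242), np.int64(104)), (np.int64(230), np.int64(144)), (np.int64(239), np.int64(102))]
side 75 [(np.int64(225), np.int64(142)), (np.int64(234), np.int64(101)), (np.int64(221), np.int64(141)), (np.int64(231), np.int64(100))]
side 90 [(np.int64(214), np.int64(140)), (np.int64(224), np.int64(99)), (np.int64(210), np.int64(140)), (np.int64(221), np.int64(99))]
side 100 [(np.int64(207), np.int64(140)), (np.int64(218), np.int64(99)), (np.int64(203), np.int64(141)), (np.int64(214), np.int64(100))]
side 110 [(np.int64(200), np.int64(141)), (np.int64(211), np.int64(100)), (np.int64(196), np.int64(142)), (np.int64(208), np.int64(101))]
side 120 [(np.int64(193), np.int64(143)), (np.int64(205), np.int64(102)), (np.int64(190), np.int64(144)), (np.int64(203), np.int64(104))]
top 63 [(np.int64(286), np.int64(168)), (np.int64(346), np.int
[... 2913 characters left out ...]
++++++++............
144 .....+++++++++++++++++++++++++++.+++++++++++++++++++++++++++++++++++............
147 ....+++++++++++++++++++++++++++..+++++++++++++++++++++++++++++++++++............
150 .....+++++++++++++++++++++++++...+++++++++++++++++++++++++++++++#++.............
153 ...........+++++++++++++++++++..++######################+++++++++++.............
156 ............+++++++++++++++++..+++######################+++++++++++.............
159 ..............++++++++++++++..+++######################+++++++++++..............
162 ...............++++++++++++...++#######################+++++++++++..............
165 .................+++++++++...+++#######################+++++++#++...............
```

```bash
python3 - <<'E'
from h import *;import pickle
d=pickle.load(open("s8.pkl","rb"))
for n,vs,us in(("wrist",range(20,300,10),range(200,512,3)),("top",range(122,200,2),range(276,358))):
    hsv=cv2.cvtColor(d[n]["pixels"],cv2.COLOR_BGR2HSV)
    for v in vs: print(v,"".join("#" if (hsv[v,u,1]<60 and hsv[v,u,2]>225) else "+" if hsv[v,u,1]<60 and hsv[v,u,2]>150 else "-" if hsv[v,u,1]<60 and hsv[v,u,2]>80 else "d" if hsv[v,u,2]<60 else "." for u in us))
E
```

```text
20 .............................-++dddddd.-..------........................................................
30 .............................-+++---.....-+++++.........................................................
40 .............................................-..........................................................
50 .............................................................................................+++++##....
60 ..........................#+##################################+#.-------------------------------++##+...
70 .........................-#++++++++++++++++++++++++++++-------+.--------------------------------++#+....
80 .........................-#++++++++++++++++++++++++++++-------++-------------------------------++##.....
90 .........................-#++++++++++++++++++++++++++++-------++---------------------------#+++#+++.....
100 .........................-#+++++++++++++++++++++++++++-------++---------------------------+++++#+++#####
110 .........................-#+++++++++++++++++++++++++++-------##-+------------------------+#+++#++++++++#
120 ..............
[... 4636 characters left out ...]
++++
184 ......-------------------------++++++++++++++--ddd..-+++++--++++--++++++++++++++++
186 ......-+-----------------------++++++++++++++-dd..--+++++--++++--+++++++++++++++++
188 ......-+------------------------++++++++++++-.d..--+++++--++++--++++++++++++++++++
190 ......----++++++++++-----------++++++++++++-.d..--+++++--++++--+++++++++++++++++++
192 ......................------------------+---..---+++++--++++---+++++++++++++++++++
194 .........................................-------+++++--+++----++++++++++++++++++++
196 .........................................------+++++--+++------+++++++++++++++++++
198 ........................................------+++++--+++-------+++++++++++++++++++
```

The wrist and top views put the lid near 103°. The wide knuckles had caught its edge, so I'll turn the hand 90° to put the narrow side forward, then nudge the inside face lower down.

The manual's scale: shifts go in units of 100 mm and turns go in units of 5 degrees. Converting my numbers, 119 mm is 1.19, 90 mm is 0.9, 80 degrees is 16.

```bash
echo '[[0, 0, 2, 0, 0.15, 0, 0], [0, 0, 4, 0, 0.3, 0, 0], [0, 0, 6, 0, 0.5, 0, 0], [0, 0, 8, 0, 0.7, 0.1, 0], [0, 0, 10, 0, 0.9, 0.2, 0], [0, 0, 12, 0, 1.05, 0.4, 0], [0, 0, 14, 0, 1.15, 0.6, 0], [0, 0, 16, 0, 1.19, 0.68, 0]]' | python3 steer.py >/dev/null; echo '[[0, 0, 2, 0, 0, 0.3, 0], [0, 0, 2, 0, 0, 0.7, 0], [0, 0, 2, 0, 0, 1.05, 0], [0, 0, 2, 0, 0, 1.18, 0], [0, 0, 2, 0, 0, 1.18, 0]]' | python3 steer.py; python3 - <<'E'
from h import *;from bench import r
t=r.sense();print(t["tool_pos"],t["tcp_rot"],t["ft_force"],rel(t,(670,-206,180),(180,0,-3.2)))
E
```

```text
time: 17.95
tool_pos: [631.9, -201.3, 178.7]
tcp_rot: [-180.0, 0.1, -3.5]
ft_force: [0.6, -0.1, 0.9]
finger_gap: 0.4
grip_force: 0.0
[ 631.90975064 -201.29462658  178.65885953] [-1.79969400e+02  8.32320091e-02 -3.48995161e+00] [ 0.58998855 -0.07866511  0.89495556] (array([-0.03,  0.08, -0.29]), array([38.3,  2.4, -1.4]))
```

Scaled: 38 mm is 0.38, 36 mm is 0.36.

```bash
echo '[[0, 0, 0, 0.15, 0, 0, 0], [0, 0, 0, 0.3, 0, 0, 0], [0, 0, 0, 0.36, 0, 0, 0], [0, 0, 0, 0.38, 0, 0, 0], [0, 0, 0, 0.38, 0, 0, 0]]' | python3 steer.py ; for i in 1; do echo '[[0, 0, 0, 0.02, 0, 0, 0], [0, 0, 0, 0.04, 0, 0, 0], [0, 0, 0, 0.04, 0, 0, 0]]' | python3 steer.py; done
```

```text
time: 18.58
tool_pos: [669.7, -203.9, 179.7]
tcp_rot: [180.0, -0.0, -3.5]
ft_force: [-0.0, 0.1, 0.3]
finger_gap: -0.0
grip_force: 0.0
time: 18.95
tool_pos: [673.7, -204.0, 179.2]
tcp_rot: [-180.0, 0.0, -3.5]
ft_force: [0.6, -0.4, 0.4]
finger_gap: 0.1
grip_force: 0.0
```

```bash
echo '[[0, 0, 0, 0.02, 0, 0, 0], [0, 0, 0, 0.04, 0, 0, 0], [0, 0, 0, 0.04, 0, 0, 0]]' | python3 steer.py
```

```text
time: 19.32
tool_pos: [677.8, -204.2, 179.1]
tcp_rot: [-180.0, 0.0, -3.5]
ft_force: [-0.8, -0.5, -0.2]
finger_gap: -0.1
grip_force: 0.0
```

Scaled: 4 mm is 0.04, 2 mm is 0.02.

```bash
echo '[[0, 0, 0, 0.02, 0, 0, 0], [0, 0, 0, 0.04, 0, 0, 0], [0, 0, 0, 0.04, 0, 0, 0]]' | python3 steer.py;  echo '[[0, 0, 0, 0.02, 0, 0, 0], [0, 0, 0, 0.04, 0, 0, 0], [0, 0, 0, 0.04, 0, 0, 0]]' | python3 steer.py
```

```text
time: 19.7
tool_pos: [681.2, -204.5, 178.7]
tcp_rot: [-180.0, 0.1, -3.5]
ft_force: [-3.3, -0.2, -0.6]
finger_gap: 0.3
grip_force: 2.0
time: 20.08
tool_pos: [685.7, -204.7, 179.0]
tcp_rot: [-180.0, 0.0, -3.5]
ft_force: [-3.9, -0.1, -0.5]
finger_gap: 0.0
grip_force: 1.7
```

Contact began at about x 680, which puts the lid near 105°. Now 3 mm more, then back off and measure.

Scaled: 3 mm is 0.03, 2 mm is 0.02.

```bash
echo '[[0, 0, 0, 0.02, 0, 0, 0], [0, 0, 0, 0.03, 0, 0, 0], [0, 0, 0, 0.03, 0, 0, 0]]' | python3 steer.py; echo '[[0, 0, 0, -0.2, 0, 0, 0], [0, 0, 0, -0.5, 0, -0.3, 0], [0, 0, 0, -0.9, 0, -0.8, 0], [0, 0, 0, -1.4, 0, -1.3, 0], [0, 0, 0, -1.9, 0, -1.7, 0], [0, 0, 0, -1.9, 0, -1.7, 0]]' | python3 steer.py; python3 - <<'E'
from h import *;from bench import r;import pickle
d={n:r.snapshot(n) for n in("side","top","wrist")};pickle.dump(d,open("s9.pkl","wb"))
t=r.sense();print(t["tool_pos"],t["ft_force"])
f=R.from_euler("z",-3.2,degrees=True);H=np.array([666,-205.2,86])
for n in("wrist","top"):
  for th in(90,100,105,110,115,120):
    print(n,th,[tuple(np.round(proj(d[n],H+f.apply(R.from_euler("y",th,degrees=True).apply(c)))).astype(int).tolist()) for c in([-133,102,0],[-133,-102,0],[-133,102,12],[-133,-102,12])])
for n,vs,us in(("wrist",range(0,200,5),range(130,400,3)),("top",range(128,150,1),range(280,352))):
    hsv=cv2.cvtColor(d[n]["pixels"],cv2.COLOR_BGR2HSV)
    for v in vs: print(v,"".join("#" if (hsv[v,u,1]<60 and hsv[v,u,2]>225) else "+" if hsv[v,u,1]<60 and hsv[v,u,2]>150 else "-" if hsv[v,u,1]<60 and hsv[v,u,2]>80 else "d" if hsv[v,u,2]<60 else "." for u in us))
E
```

```text
time: 20.45
tool_pos: [688.9, -204.9, 179.2]
tcp_rot: [180.0, -0.0, -3.5]
ft_force: [-4.5, -0.0, -1.4]
finger_gap: 0.4
grip_force: 1.6
time: 21.2
tool_pos: [499.3, -194.0, 355.4]
tcp_rot: [179.8, -0.6, -3.5]
ft_force: [0.0, 0.1, 0.4]
finger_gap: -0.0
grip_force: 0.0
[ 499.76755198 -193.49469709  349.68670431] [ 0.41973933  0.32026781 -0.26075144]
wrist 90 [(107, -56), (408, -58), (105, -77), (410, -79)]
wrist 100 [(104, -96), (411, -97), (102, -116), (412, -118)]
wrist 105 [(103, -115), (412, -116), (102, -134), (413, -136)]
wrist 110 [(103, -133), (412, -134), (103, -150), (412, -152)]
wrist 115 [(103, -149), (411, -151), (104, -165), (410, -167)]
wrist 120 [(104, -163), (410, -165), (106, -177), (408, -179)]
top 90 [(287, 149), (348, 153), (287, 146), (348, 149)]
top 100 [(288, 143), (348, 146), (288, 139), (348, 143)]
top 105 [(288, 139), (348, 143), (288, 136), (348, 140)]
top 110 [(288, 136), (348, 140), (288, 133), (347, 137)]
top 115 [(288, 134), (347, 137), (288, 131), (347, 134)]
top 120 [(288, 131), (347, 134), (288, 128), (347, 132)]
0 ...........#-------------------------
[... 4732 characters left out ...]
+++....
141 .......----------------++---------------------------+++++++++-------....
142 .......---------------------------------------------+++++++++------.....
143 .......----------------------------------------------++++++++------.....
144 .......-----------------------------------------------------------......
145 .......-----------------------------------------------------------......
146 ......-----------------------------------------------------------.......
147 ......-----------------------------------------------------------.......
148 ......----------------------------------------------------------........
149 ......----------------------------------------------------------........
```

The top view puts the lid's end face at v≈135.7 (left) and 138.9 (right). That matches about 109°, and the touch estimate agrees at about 110°. The hand is clear, so I'll hand in.

```bash
echo '[[0, 0, 0, 0, 0, 0, 0], [0, 0, 0, 0, 0, 0, 0]]' | python3 steer.py && python3 -c "
from bench import r
print(r.hand_in())"
```

```text
time: 21.6
tool_pos: [499.3, -193.1, 347.2]
tcp_rot: [-179.9, 0.2, -3.5]
ft_force: [0.2, 0.5, 1.0]
finger_gap: 0.3
grip_force: 0.0
the job is handed in; nothing more can be done
None
```

Handed in at 21.6 s with no verdict returned: the snips are flat on the mat and the lid, opened afterwards, stands at about 109–110°; I never touched the switch or bystanders, but during the first lid push its edge caught the gripper and the upward force read 42.7 N, which may breach the 40 N limit if it landed on the gripper's body rather than the fingers.

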